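# Park the red sheet finger in its notch

## Task

Free the drawing at the red-knobbed sheet finger: push its knob fully back against the spring, away from the sheet, then sideways towards the yellow mark, and let it settle into its holding notch so that the finger stays drawn back by itself when you let go. Leave the blue-knobbed finger pressing on the sheet and do not disturb the brass weight.

Things in the scene. Friction and masses are not known exactly. Their poses are not given: they have to be found in the camera images.
- red_knob (a point): Centre of the top of the red knob, an upright cylinder 24 mm across and 34 mm tall (70 down to 36 mm above the table), free all round, on an 8 mm stem in a J-shaped slot. It moves with the knob. x axis: level, the draw-back direction away from the sheet; y axis: level, from the slot's straight leg towards the holding notch; z up.
- red_clamp: Fixed base of the red-knobbed finger: flat aluminium cover 120 (x) x 90 mm, top 32 mm above the table, on an 18 mm thick white drawing board, at the far side of the sheet. Axes as red_knob, origin at the middle of its underside. J slot: leg 45 mm of travel along +x; past 31 mm free to go 24 mm along +y; there the notch leads back 11 mm along -x; tooth 8 mm wide between.
- red_finger (a joint): Draw-back of the red finger along +x of red_knob, m: 0 at the start (finger on the sheet), 0.031 where the stem clears the tooth, 0.045 end stop, 0.020 when resting at the bottom of the notch. A spring pushes along -x: 4 N at the start, 10 N fully back; let go short of the tooth it snaps back, on its crest it may hang insecurely.
- red_side (a joint): Sideways place of the red knob along +y of red_knob, m: 0 in the slot's leg, 0.017 to 0.024 in the holding notch, 0.024 end stop. A weak spring (1 to 2 N) pushes it back along -y. A yellow patch 12 x 8 mm is painted on the cover beside the notch.
- blue_knob (a point): Centre of the top face of the blue knob of a second, mirrored sheet finger of the same sizes beside the red one on the board (either may be the left one). A bystander: not to be moved.
- weight: Round brass paperweight, 44 mm in diameter, 34 mm tall, with a narrower waist and top, standing on the sheet nearer the robot. Origin at the centre of its underside, z up. A bystander: not to be disturbed.

How it is judged:
On the way:
1. the red finger is drawn back past its tooth (27 mm or more) (value of joint red_finger above 0.027 m), for 0.05 s.
At the end, for the whole second after the job is handed in: The red finger rests by itself in its holding notch: drawn back 16 to 27 mm, knob at least 14 mm to the notch side, still; the blue knob is within 6 mm of its start; the brass weight is upright (10 degrees) and within 20 mm of its start (value of joint red_finger between 0.016 and 0.027 m and value of joint red_side above 0.014 m and velocity of joint red_finger between -0.005 and 0.005 m/s and distance of blue_knob from where it was at the start of the episode below 0.006 m and distance of weight from where it was at the start of the episode below 0.02 m and angle between weight's own z axis and vertical below 0.17 rad); the robot touches nothing.
It fails at once if the blue knob is moved by more than 6 mm (distance of blue_knob from where it was at the start of the episode above 0.006 m).
It fails at once if the brass weight is moved by more than 20 mm (distance of weight from where it was at the start of the episode above 0.02 m).
It also fails if it takes over 29 s, if anything falls off the work surface, if the arm or the gripper's body presses on something with over 40 N, if the wrist force passes 120 N, or if a joint passes its speed limit or range.

## Robot

A 6-joint arm with a two-finger parallel gripper is mounted at the origin on the work surface. World frame = base frame: x ahead of the robot, y to its left, z up, the work surface at z = 0. Lengths are in m, angles in rad, forces in N, time in s.
With the tool pointing down it reaches from about 0.275 to 0.825 m from the base axis. Payload 4.9 kg.
Tool frame: the origin (TCP) lies midway between the tips of the shut fingers; the grasp point (between the pads) lies 19 mm behind it (bot.grip_depth is the distance from the TCP to the grasp point, in m); z points along the fingers, y is the line along which they close (so a half turn about z gives the same grasp; the last joint's range is limited). The gripper opens to 85 mm and grips with 20 to 120 N. Pads are 22 mm wide; open, the fingers measure 114 mm over their backs; the gripper's body (76 mm by 85 mm) begins 54 mm behind the grasp point. The pads swing forward as they close: fully open they stand 13 mm farther back than shut.
Start: joints at [-1.415, 0.326, -0.193, 1.052, 0, 1.437], TCP at [0.157, -0.527, 0.231] pointing down, gripper open.
Joint ranges: [-2.65, 2.65], [-0.97, 1.79], [-1.3, 1.35], [-1.93, 2.1], [-1.47, 1.37], [-3.14, 3.14]. Speed limits (rad/s): [2.57, 2.57, 3.14, 3.14, 3.14, 3.14].

## Interface

Orientations are given as a unit quaternion [w, x, y, z].
In Python, from cell import bot gives the robot as it stands. Calls block until the motion is done:
- bot.move_pose(position, orientation): joint-space move of the TCP to a pose.
- bot.move_linear(position, speed=0.15, rotation=None, until_force=None): straight line of the TCP; rotation=None keeps the orientation; speed is the mean speed in m/s. With until_force (N) it stops when the force on the tool has changed by that much, and returns True; else False.
- bot.goto_joints(angles): joint-space move.
- bot.set_gripper(opening, grasp_force=None): opening from 0.0 (shut) to 1.0 (fully open); grasp_force is the grip in N (None keeps the last); returns when the fingers have stopped.
- bot.wait(seconds).
- bot.solve_ik(position, orientation): joint angles nearest the present ones, or None.
- bot.camera(name): name is "scene" or "side" or "wrist"; returns the picture (480x640x3 uint8, red, green, blue); there is no depth.
- bot.calibration(name): a dict with "mtx" (3x3 intrinsics, pixels), "extrinsics" (4x4, takes a point from world to camera coordinates); the wrist camera has in their place "hand_eye" (4x4, takes a point from camera to tool coordinates, whose origin is the TCP and whose axes are the flange's). Camera axes: x right, y down, z forward; pixel columns grow to the right and rows downward; lengths in m; the calibration is good to about 2 mm. A picture is of the moment at which its call begins: read the wrist's pose just before it. calibration takes no time and is no camera call.
A pose or a line that the arm cannot do raises bot.PlanningError and nothing moves.
- bot.close_job(): hands the job in; it is judged then, once.
Trained networks look in the newest picture that a camera, given by its name, has taken for a name from the list of things; names that differ only in an ending like _2 or _b are one class to them, and where a whole thing is asked for, a point or a joint stands for the part that bears it (a point fixed in the world has none). Each returns a list of dicts, best first, with "confidence" (0 to 1); they miss things now and then, are a little off and sometimes report something else, mostly with a low value. They report only what shows in the picture. A call takes as long as a camera call.
- bot.search_frame(camera, thing): "bbox" ([left, top, width, height] in pixels, round what is visible of it).
Readings, each from a call of its own:
- bot.read_clock(): time.
- bot.read_joint_positions(): joint angles.
- bot.read_joint_vel(): joint speeds.
- bot.read_joint_efforts(): joint torques, N m.
- bot.read_position(): TCP position.
- bot.read_tool_rot(): TCP orientation.
- bot.read_ft_force(): force on the tool from outside, world axes, zero at the start.
- bot.read_moment(): the same for the moment, N m.
- bot.read_gripper_width(): opening from 0.0 (shut) to 1.0 (fully open).
- bot.read_finger_force(): force on a finger pad.
Only numpy, scipy, OpenCV 4.12 (cv2) and the standard library are available. Lean on these libraries where they do the work, as an engineer would, in place of code of your own. Each camera call takes 0.05 s, during which the arm holds its last target. There are 200 camera calls.

## Working session

There is one attempt and no reset: what is moved stays moved. The work goes in short steps, each a Python script; the robot and the scene stay as the last script left them, time stands still between calls to the robot, and variables do not carry over. Pictures are saved under pics/ and viewed, at most 10 in all, crops included, and the job is handed in when it is done.

```bash
mkdir -p pics; python3 - <<'E'
from cell import bot
import cv2,numpy as np
ims=[]
for c in("scene","side"):
    im=bot.camera(c); cv2.imwrite(f"pics/{c}0.png",im[:,:,::-1])
    for t in("red_knob","red_clamp","blue_knob","weight"):
        print(c,t,[(np.round(d["bbox"]).tolist(),round(d["confidence"],2)) for d in bot.search_frame(c,t)[:3]])
    k=bot.calibration(c); print(np.round(k["mtx"],1).tolist(),np.round(k["extrinsics"],3).tolist())
print(bot.read_clock(),bot.read_tool_rot(),np.round(bot.calibration("wrist")["hand_eye"],3).tolist())
E
```

```text
scene red_knob [([399.0, 236.0, 18.0, 27.0], 0.72)]
scene red_clamp [([371.0, 220.0, 98.0, 87.0], 0.83)]
scene blue_knob [([295.0, 325.0, 20.0, 21.0], 0.85)]
scene weight [([292.0, 181.0, 24.0, 30.0], 0.7)]
[[593.6, 0.0, 319.2], [0.0, 593.6, 236.4], [0.0, 0.0, 1.0]] [[0.652, 0.758, -0.006, -0.31], [0.642, -0.556, -0.528, -0.246], [-0.404, 0.34, -0.849, 1.155], [0.0, 0.0, 0.0, 1.0]]
side red_knob [([358.0, 203.0, 17.0, 19.0], 0.74), ([224.0, 228.0, 32.0, 34.0], 0.36)]
side red_clamp [([324.0, 200.0, 98.0, 44.0], 0.94)]
side blue_knob [([384.0, 300.0, 18.0, 34.0], 0.96)]
side weight [([226.0, 229.0, 33.0, 33.0], 0.64)]
[[468.1, 0.0, 325.3], [0.0, 468.1, 239.5], [0.0, 0.0, 1.0]] [[0.999, -0.048, 0.02, -0.481], [-0.015, -0.625, -0.781, 0.079], [0.05, 0.779, -0.625, 0.661], [0.0, 0.0, 0.0, 1.0]]
0.5 [-4.41255621e-06  9.89520206e-01  1.44394464e-01  1.43234436e-05] [[-0.0, -0.961, -0.278, 0.071], [1.0, -0.0, -0.0, 0.001], [0.0, -0.278, 0.961, -0.142], [0.0, 0.0, 0.0, 1.0]]
```

View pics/scene0.png

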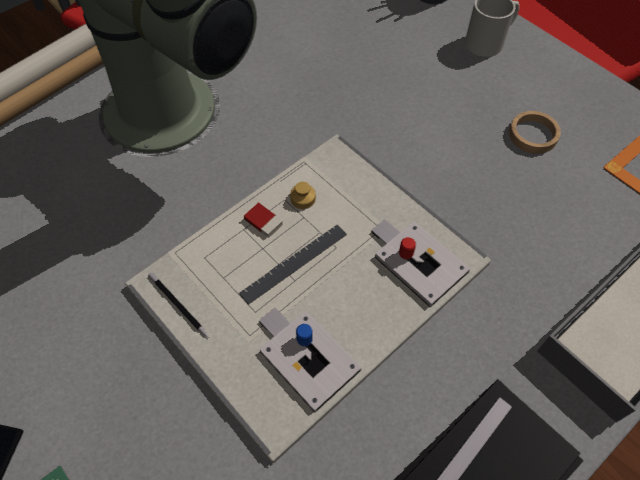

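View pics/side0.png

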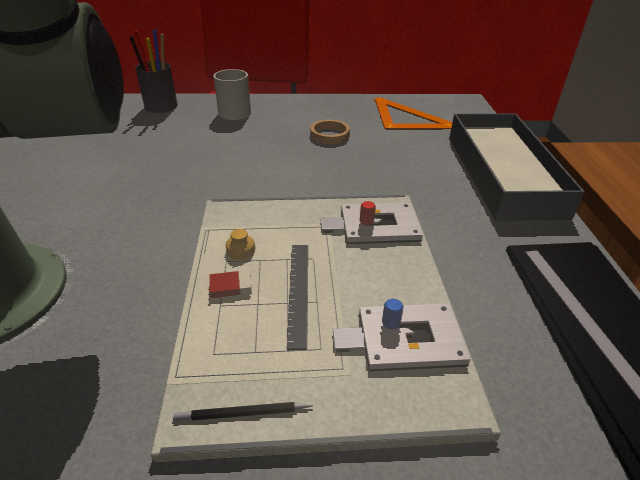

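The two views agree. The red clamp is the far-left one on the board, with its knob at scene (407,240) and side (367,204). Its yellow patch is at scene (430,252), so +y of the clamp is roughly world +y. The blue knob is at scene (304,334), and the weight is at scene (303,195).

```bash
cat > h.py <<'E'
from cell import bot
import cv2,numpy as np
from scipy.spatial.transform import Rotation as R
def toolR(a,flip=False):   # tool down, tool y along +-(cos a, sin a)
    s=-1 if flip else 1
    y=s*np.array([np.cos(a),np.sin(a),0]); z=np.array([0,0,-1.])
    return np.column_stack([np.cross(y,z),y,z])
def quat(m): return R.from_matrix(m).as_quat()[[3,0,1,2]]
def ext(c):
    k=bot.calibration(c)
    if c!="wrist": return k["mtx"],k["extrinsics"]
    T=np.eye(4); q=bot.read_tool_rot(); T[:3,:3]=R.from_quat(np.r_[q[1:],q[0]]).as_matrix(); T[:3,3]=bot.read_position()
    return k["mtx"],np.linalg.inv(T@k["hand_eye"])
def onplane(K,E,uv,z):
    Ci=np.linalg.inv(E); d=Ci[:3,:3]@np.linalg.solve(K,[*uv,1]); o=Ci[:3,3]
    return o+d*(z-o[2])/d[2]
E
python3 - <<'E'
from h import *
P={"red":((407.5,241),(367,205)),"blue":((304.5,328),(393,304)),"yellow":((430,252),(380,212))}
zs={"red":.07,"blue":.07,"yellow":.032}
for n,(a,b) in P.items():
    for c,uv in(("scene",a),("side",b)): print(n,c,onplane(*ext(c),uv,zs[n]).round(4))
p1,p2=[onplane(*ext("side"),u,.018) for u in((211,199),(408,196))]
a=np.arctan2(*(p2-p1)[[1,0]]); print("edge",p1,p2,a)
k=onplane(*ext("scene"),(407.5,240),.07)
for f in(0,1):
    for z in(.2,.05): print(f,z,bot.solve_ik([k[0],k[1],z],quat(toolR(a,f))))
E
```

```text
red scene [0.5512 0.1145 0.07  ]
red side [0.5511 0.1118 0.07  ]
blue scene [ 0.5578 -0.0974  0.07  ]
blue side [ 0.5578 -0.0999  0.07  ]
yellow scene [0.5757 0.1469 0.032 ]
yellow side [0.5799 0.1459 0.032 ]
edge [0.28887086 0.21146245 0.018     ] [0.64203643 0.21452406 0.018     ] 0.008668839367349114
0 0.2 [ 0.07610949  0.37045284 -0.21092215  0.98942133  0.          1.63823698]
0 0.05 [ 0.07610949  0.53116028 -0.38849647  0.65113958  0.          1.63823698]
1 0.2 [ 0.07610949  0.37045284 -0.21092215  0.98942133  0.         -1.50335568]
1 0.05 [ 0.07610949  0.53116028 -0.38849647  0.65113958  0.         -1.50335568]
```

```bash
python3 - <<'E'
from h import *
bot.move_pose([.555,.113,.20],quat(toolR(.0087)))
K,E=ext("wrist"); np.savez("w.npz",K=K,E=E)
im=bot.camera("wrist"); cv2.imwrite("pics/w1.png",im[:,:,::-1])
for t in("red_knob","red_clamp"): print(t,[(np.round(d["bbox"]).tolist(),round(d["confidence"],2)) for d in bot.search_frame("wrist",t)[:2]])
print(bot.read_position(),bot.read_clock(),bot.read_ft_force())
E
```

```text
red_knob [([305.0, 206.0, 36.0, 37.0], 0.62)]
red_clamp [([226.0, 137.0, 213.0, 123.0], 0.64), ([306.0, 205.0, 32.0, 41.0], 0.35)]
[0.55516867 0.11231499 0.20002025] 3.3167 [ 0.24175004 -0.23501067 -0.01547915]
```

View pics/w1.png

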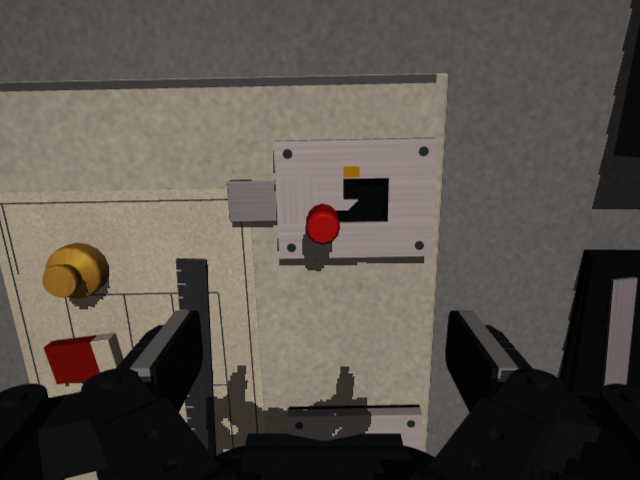

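The wrist view shows the knob's top at about (322,227) and the yellow patch at (351,172). The cover screws are at (287,154), (424,151), (291,247) and (419,245). The slot opens to the right and up, as expected.

```bash
python3 - <<'E'
from h import *
w=np.load("w.npz");K,E=w["K"],w["E"]
im=cv2.imread("pics/w1.png")
h=cv2.cvtColor(im,cv2.COLOR_BGR2HSV);m=cv2.inRange(h[190:260,295:350],(0,150,150),(8,255,255))|cv2.inRange(h[190:260,295:350],(172,150,150),(180,255,255))
ys,xs=np.nonzero(m);print("red px",xs.min()+295,xs.max()+295,ys.min()+190,ys.max()+190)
s=[onplane(K,E,u,.032) for u in((287,154),(424,151),(291,247),(419,245))]
print(np.round(s,4), [np.arctan2(*(b-a)[[1,0]]).round(4) for a,b in((s[0],s[1]),(s[2],s[3]))], np.mean(s,0))
print("knob",onplane(K,E,(322.5,227),.07),"yellow",onplane(K,E,(351,172),.032))
p=E@[.551,.113,.07,1]; q=K@p[:3]; print("predicted px",q[:2]/q[2])
E
```

```text
red px 315 332 214 219
[[0.5288 0.1602 0.032 ]
 [0.6295 0.1631 0.032 ]
 [0.5307 0.0888 0.032 ]
 [0.6309 0.0912 0.032 ]] [np.float64(0.0287), np.float64(0.0235)] [0.57999123 0.12584414 0.032     ]
knob [0.55535822 0.11455173 0.07      ] yellow [0.57626128 0.14745329 0.032     ]
predicted px [316.07093055 229.17332491]
```

```bash
python3 - <<'E'
import cv2
im=cv2.imread("pics/w1.png")[130:270,220:450]
cv2.imwrite("pics/w1c.png",cv2.resize(im,None,fx=3.4,fy=3.4,interpolation=cv2.INTER_CUBIC))
E
```

```text
(no output)
```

View pics/w1c.png

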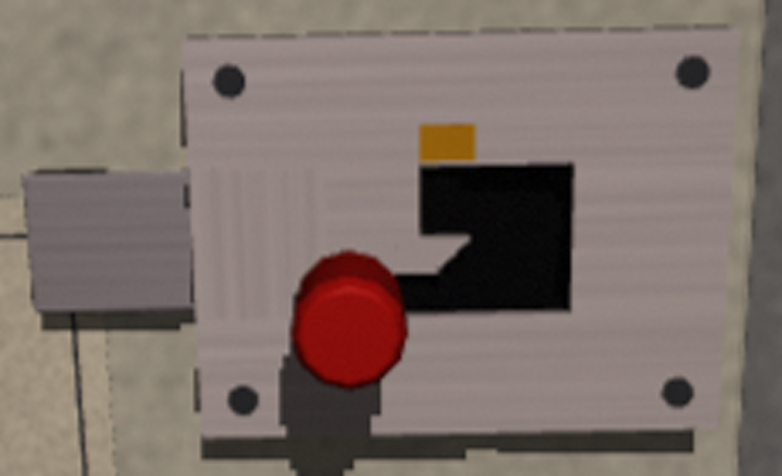

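The crop confirms the geometry, with the knob's top at crop (349,332). I'll grip along the draw-back axis.

```bash
python3 - <<'E'
from h import *
a=.024
bot.set_gripper(.7)
bot.move_pose([.554,.114,.12],quat(toolR(a)))
print(bot.move_linear([.554,.114,.043],speed=.1,until_force=8),bot.read_position(),bot.read_ft_force())
bot.set_gripper(0,40)
print(bot.read_gripper_width(),bot.read_finger_force(),bot.read_ft_force(),bot.read_clock())
E
```

```text
False [0.55473019 0.11406694 0.04376701] [ 0.58697243 -0.82097147 -0.52398094]
0.26925000745126104 39.06913340091705 [-1.94510057 -0.0153395   5.82772615] 5.45
```

```bash
python3 - <<'E'
from h import *
a=.024; ux=np.array([np.cos(a),np.sin(a),0]);uy=np.array([-ux[1],ux[0],0])
p0=np.array(bot.read_position()); np.save("p0.npy",p0)
def rep(n,r):
    d=np.array(bot.read_position())-p0; print(n,r,(d@ux).round(4),(d@uy).round(4),np.round(bot.read_ft_force(),1),bot.read_gripper_width())
rep("back",bot.move_linear(p0+.040*ux,speed=.05,until_force=25))
rep("side",bot.move_linear(p0+.040*ux+.022*uy,speed=.05,until_force=20))
im=bot.camera("wrist"); cv2.imwrite("pics/w2.png",im[:,:,::-1]); print(bot.read_clock())
E
```

```text
back False 0.0369 0.0 [-8.2 -0.4  9.4] 0.2674318279447373
side False 0.0367 0.0218 [-8.4 -2.1  9.5] 0.26769619539593026
7.05
```

View pics/w2.png

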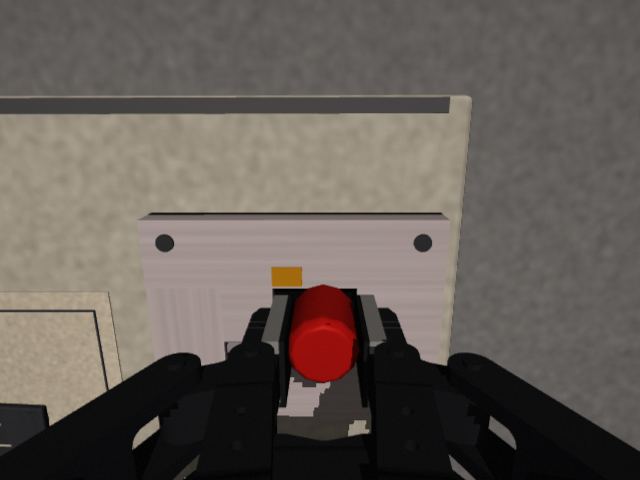

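The wrist view shows the red knob held between the pads just below the yellow patch at (287,277). It's drawn back about 37 mm and moved across 22 mm. Next I'll ease it into the notch.

```bash
python3 - <<'E'
from h import *
a=.024; ux=np.array([np.cos(a),np.sin(a),0]);uy=np.array([-ux[1],ux[0],0])
p0=np.load("p0.npy")
def rep(n,r):
    d=np.array(bot.read_position())-p0; print(n,r,(d@ux).round(4),(d@uy).round(4),np.round(bot.read_ft_force(),1),bot.read_gripper_width())
rep("notch",bot.move_linear(p0+.020*ux+.022*uy,speed=.03,until_force=9))
bot.set_gripper(.6); rep("open",0)
p=np.array(bot.read_position())
bot.move_linear([p[0],p[1],.2],speed=.12)
bot.move_linear([p[0]-.02,p[1]-.02,.22],speed=.12)
bot.wait(.3); K,E=ext("wrist")
im=bot.camera("wrist"); cv2.imwrite("pics/w3.png",im[:,:,::-1]); print(bot.read_clock())
for t in("red_knob",): print([(d["bbox"],d["confidence"]) for d in bot.search_frame("wrist",t)[:2]])
np.savez("w3.npz",K=K,E=E)
E
```

```text
notch True 0.0195 0.0214 [-0.  -0.   2.7] 0.2643683786648793
open 0 0.0185 0.0214 [ 0.5 -0.3  0.4] 0.6003740635011434
10.3
[([337.8, 177.6, 34.6, 37.3], 0.69)]
```

View pics/w3.png

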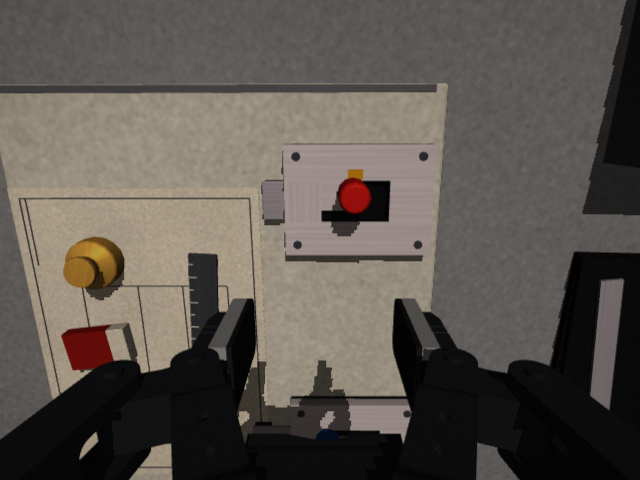

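With the gripper clear, the knob stays beside the yellow patch, its top at about (354,198), and the finger tab has drawn back off the sheet. I'll check the displacement numerically before handing in.

```bash
python3 - <<'E'
from h import *
w=np.load("w.npz");v=np.load("w3.npz")
d=onplane(v["K"],v["E"],(354,199),.07)-onplane(w["K"],w["E"],(322.5,227),.07)
a=.024;x,y=d[0]*np.cos(a)+d[1]*np.sin(a),-d[0]*np.sin(a)+d[1]*np.cos(a);print(x,y)
if .016<x<.026 and y>.0145: print(bot.close_job())
E
```

```text
0.018660825904045573 0.019649631114526944
the job is handed in; nothing more can be done
None
```

The job is handed in: the last wrist picture puts the red finger about 19 mm drawn back and 20 mm to the side, staying in its holding notch by itself; I never went near the blue knob or the brass weight, and the clock read 10.3 s of the 29 s allowed at that picture.

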